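# Raise the board nest on its cam and hold it at the top

### The job

Take the grip of the cam lever on the board test jig and swing it up and over until the board nest stands at its highest lift, which you find by feel or by watching the nest: the lever gets hard to turn, goes easy right at the top and pulls onward beyond it. Finish while holding: keep the grip pinched in the fingers with the lever at that highest point, do not let go. Leave the things standing around the jig where they are.

Things in the scene. Friction and masses are not known exactly. Their poses are not given: they have to be found in the camera images.
- jig: Board test jig, fixed to the bench: base 170 (x) x 150 (y) x 12 mm, two black bearing plates, four columns carrying a clear probe plate 142 x 146 mm (top 137 mm above the bench, nuts to 143 mm), the sliding nest with a green circuit board below it. Origin under the centre of the base; x axis along the cam shaft, towards the end with the lever; z up.
- shaft (a point): Point on the cam shaft's axis, 75 mm above the bench, 128 mm along the jig's x axis from its origin, level with the middle of the grip: the grip travels on a circle of 110 mm radius about it, in the jig's y-z plane. Highest lift comes with the grip between 6 degrees before and 29 past upright above it, different each time. Axes as the jig's.
- lever: Cam lever: steel bar 16 x 8 mm. Origin on the shaft axis at the jig's centre, x along the shaft, z along the bar to the grip. Starts out on the jig's +y side (10 degrees below level to 35 above), swings up over the top towards -y. Load at the grip rises to about 5 N, falls through zero at the highest lift, then pulls onward; let go off the top, it springs away; friction about 0.6 N.
- lever_grip (a point): Middle of the lever's grip: a black round sleeve 14 mm thick, 54 mm long, turning freely on its pin, parallel to the shaft, 110 mm from the shaft axis, on the side away from the jig (probe plate and nuts are 57 mm or more away along x; the bar is 8 mm beyond the sleeve's inner end). Can be pinched from above, fingers closing across the shaft direction.
- nest (a joint): Lift of the board nest (m): 0 when down, about 0.0124 at the highest point; it falls again when the lever goes past it.
- nest_top (a point): Centre of the upper face of the green board in the nest: 101 mm above the bench when down, about 113 mm at the highest lift.
- spool: Bystander: a reel of solder wire standing on end, 60 mm across, 46 mm high; origin under its centre.
- battery: Bystander: a small block battery lying flat, 48 x 26 x 17 mm; origin under its centre.
- marker: Bystander: a felt marker lying down, 120 mm long, 14 mm thick; origin under its centre.
- flask: Bystander: a white plastic flux bottle with a pointed red cap, 44 mm across, 100 mm high; origin under its centre.
- case: Bystander: a flat clear plastic case, 70 x 55 x 22 mm; origin under its centre.
- driver: Bystander: a screwdriver lying down, 160 mm long; origin under its centre.
- meter: Bystander: a hand multimeter lying on its back, 150 x 80 x 35 mm; origin under its centre.

How it is judged:
By the outcome, as a careful person would: the job done as asked, in the order asked, and still so for the second after the job is handed in, while the arm keeps its last pose, push and grip.
It also fails if it takes over 51 s, if anything falls off the work surface, if the arm or the gripper's body presses on something with over 40 N, if the wrist force passes 120 N, or if a joint passes its speed limit or range.

### The arm

A 6-joint arm with a two-finger parallel gripper is mounted at the origin on the work surface. World frame = base frame: x ahead of the robot, y to its left, z up, the work surface at z = 0. Lengths are in m, angles in rad, forces in N, time in s.
With the tool pointing down it reaches from about 0.325 to 0.9 m from the base axis. Payload 6.1 kg.
Tool frame: the origin (TCP) lies midway between the tips of the shut fingers; the grasp point (between the pads) lies 19 mm behind it; z points along the fingers, y is the line along which they close (so a half turn about z gives the same grasp; the last joint's range is limited). The gripper opens to 87 mm and grips with 3 to 60 N. Pads are 19 mm wide; open, the fingers measure 117 mm over their backs; the gripper's body (75 mm by 190 mm) begins 51 mm behind the grasp point.
Start: joints at [0.997, 0.22, 1.526, -0, 1.395, -0.126], TCP at [0.271, 0.563, 0.223] pointing down, gripper open.
Joint ranges: [-2.98, 2.98], [-0.91, 2.08], [0.09, 2.57], [-1.24, 4.39], [0.2, 2.65], [-2.68, 2.68]. Speed limits (rad/s): [2.57, 2.57, 3.01, 3.14, 3.14, 3.14].

### API

Orientations are given as a rotation vector (axis times angle).
In Python, from plant import arm, eoat, solve_ik, imaging, ticket, readout gives the robot as it stands. The module is installed in compiled form; this text tells all that it offers. Calls block until the motion is done:
- arm.move_ptp(position, orientation): joint-space move of the TCP to a pose.
- arm.servo_line(position, feed=0.15, rotation=None, f_stop=None): straight line of the TCP; rotation=None keeps the orientation; feed is the mean speed in m/s. With f_stop (N) it stops when the force on the tool has changed by that much, and returns True; else False.
- arm.move_j(angles): joint-space move.
- eoat.move_gripper(opening): finger opening in m; the grip force is fixed at half the most; returns when the fingers have stopped.
- arm.dwell(seconds).
- solve_ik(position, orientation): joint angles nearest the present ones, or None.
- imaging.read_camera(name): name is "scene" or "top" or "wrist"; returns the picture (480x640x3 uint8, blue, green, red); there is no depth.
- imaging.camera_model(name): a dict with "fx", "fy", "cx", "cy" (pixels), "pose" (4x4, takes a point from camera to world coordinates); the wrist camera has in their place "hand_eye" (4x4, takes a point from camera to tool coordinates, whose origin is the TCP and whose axes are the flange's). Camera axes: x right, y down, z forward; pixel columns grow to the right and rows downward; lengths in m; the calibration is good to about 2 mm. A picture is of the moment at which its call begins: read the wrist's pose just before it. camera_model takes no time and is no camera call.
A pose or a line that the arm cannot do raises arm.Unreachable and nothing moves.
- ticket.job_done(): hands the job in; it is judged then, once.
Readings, each from a call of its own:
- readout.current_time(): time.
- readout.current_qpos(): joint angles.
- readout.current_joint_velocities(): joint speeds.
- readout.current_joint_torque(): joint torques, N m.
- readout.current_tool_pos(): TCP position.
- readout.current_ee_rot(): TCP orientation.
- readout.current_ft_force(): force on the tool from outside, world axes, zero at the start.
- readout.current_torque(): the same for the moment, N m.
- readout.current_grip_width(): finger opening in m.
- readout.current_grip_force(): force on a finger pad.
Only numpy, scipy, OpenCV 4.12 (cv2) and the standard library are available. Lean on these libraries where they do the work, as an engineer would, in place of code of your own. Each camera call takes 0.05 s, during which the arm holds its last target. There are 200 camera calls.

## Working session

There is one attempt and no reset: what is moved stays moved. The work goes in short steps, each a Python script; the robot and the scene stay as the last script left them, time stands still between calls to the robot, and variables do not carry over. Pictures are saved under pics/ and viewed, at most 10 in all, crops included, and the job is handed in when it is done.

```bash
mkdir -p pics; python3 - <<'E'
from plant import *
import cv2, numpy as np
np.set_printoptions(precision=4,suppress=True)
for n in ("scene","top"):
    cv2.imwrite(f"pics/{n}0.png",imaging.read_camera(n))
for n in ("scene","top","wrist"):
    print(imaging.camera_model(n))
print(readout.current_time(),readout.current_ee_rot(),readout.current_tool_pos())
E
```

```text
{'fx': 440.6895701228401, 'fy': 440.6895701228401, 'cx': 317.89741796032047, 'cy': 239.28951642419233, 'pose': array([[-0.2622,  0.7165, -0.6464,  1.1407],
       [ 0.9648,  0.2072, -0.1617,  0.2477],
       [ 0.0181, -0.6661, -0.7457,  0.7677],
       [ 0.    ,  0.    ,  0.    ,  1.    ]])}
{'fx': 454.40106931124745, 'fy': 454.40106931124745, 'cx': 323.31973013700815, 'cy': 239.65704338560988, 'pose': array([[ 0.0238, -0.9935,  0.1112,  0.4331],
       [-0.9997, -0.0231,  0.0078,  0.0891],
       [-0.0052, -0.1113, -0.9938,  1.1108],
       [ 0.    ,  0.    ,  0.    ,  1.    ]])}
{'fx': 347.23895012063616, 'fy': 347.23895012063616, 'cx': 322.19849293877445, 'cy': 241.39283726412975, 'hand_eye': array([[ 0.0008, -0.9702, -0.2424,  0.0652],
       [ 1.    ,  0.0007,  0.0004, -0.0016],
       [-0.0002, -0.2424,  0.9702, -0.1613],
       [ 0.    ,  0.    ,  0.    ,  1.    ]])}
0.1 [-0.6974 -3.0626  0.0026] [0.2703 0.5629 0.2215]
```

View pics/scene0.png

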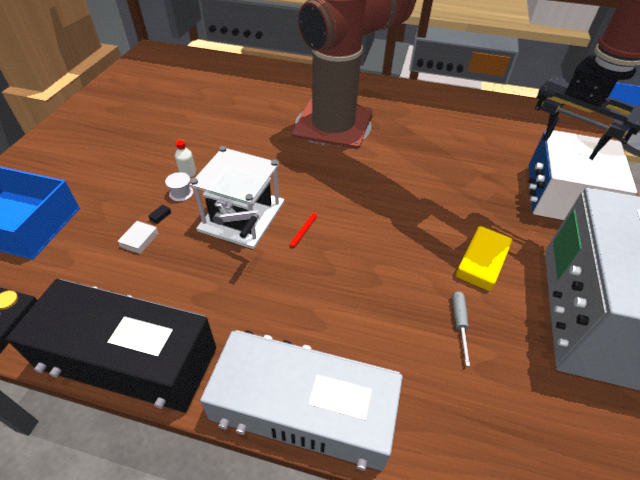

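View pics/top0.png

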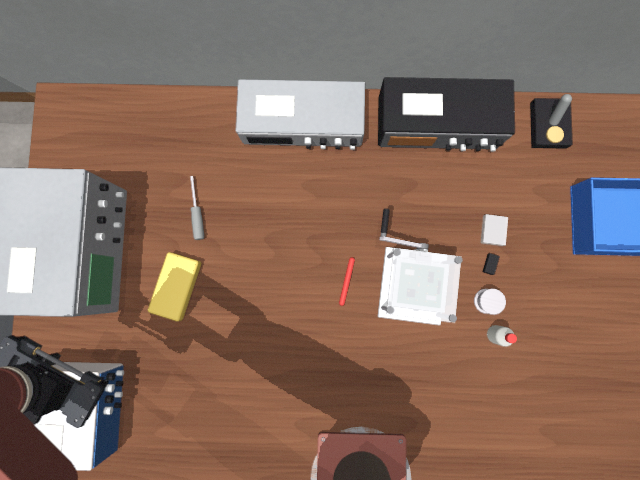

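The scene view shows the jig near (238,200) with the black grip at about (249,227). In the top view the jig is at (420,287) and the grip at about (385,222), pointing up the image (world +x). I'll enlarge both.

```bash
python3 - <<'E'
import cv2, numpy as np
a=cv2.imread("pics/scene0.png")[140:250,180:300]; b=cv2.imread("pics/top0.png")[200:330,370:470]
a=cv2.resize(a,(400*120//110,400),interpolation=cv2.INTER_CUBIC)
b=cv2.resize(b,(400*100//130,400),interpolation=cv2.INTER_CUBIC)
cv2.imwrite("pics/crop0.png",np.hstack([a,b]))
for n,(x0,x1,y0,y1) in dict(scene=(236,262,214,242),top=(376,396,204,240)).items():
    im=cv2.imread(f"pics/{n}0.png"); m=np.zeros(im.shape[:2],np.uint8)
    m[y0:y1,x0:x1]=(im[y0:y1,x0:x1].max(2)<45)*255
    k,l,s,c=cv2.connectedComponentsWithStats(m)
    i=1+s[1:,4].argmax(); p=np.argwhere(l==i)[:,::-1].astype(np.float32)
    print(n,s[1:].tolist(),c[i],cv2.minAreaRect(p))
E
```

```text
scene [[251, 218, 1, 1, 1], [240, 219, 17, 18, 59], [236, 220, 14, 10, 97]] [241.29896907 224.01030928] ((242.5, 224.5), (9.0, 13.0), 90.0)
top [[383, 212, 1, 3, 3], [383, 218, 1, 1, 1], [382, 221, 1, 3, 3], [381, 229, 1, 1, 1], [381, 231, 1, 1, 1]] [383. 213.] ((383.0, 213.0), (2.0, 0.0), -90.0)
```

View pics/crop0.png

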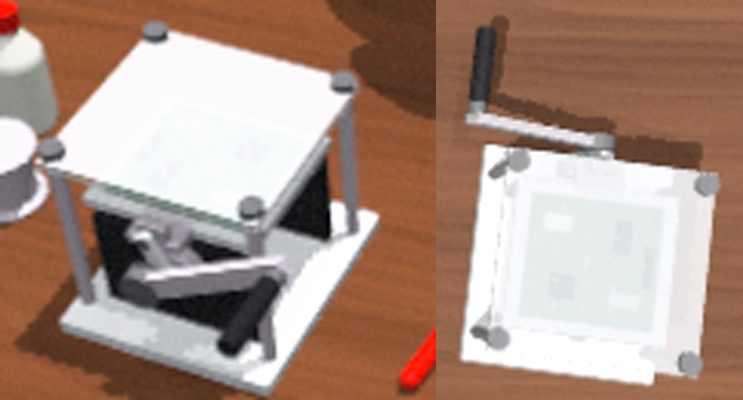

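The crops show the grip clearly: scene ends at about (254.8,218.4) and (243.8,234.1), top ends at about (386.2,209.7) and (383.6,232.5). All four nuts are visible in both views, so I'll triangulate the grip and nuts.

```bash
cat > h.py <<'E'
from plant import *
import cv2, numpy as np
np.set_printoptions(precision=4,suppress=True)
def ray(n,uv,T=None):
    c=imaging.camera_model(n); T=c["pose"] if T is None else T
    d=T[:3,:3]@[(uv[0]-c["cx"])/c["fx"],(uv[1]-c["cy"])/c["fy"],1]
    return T[:3,3],d/np.linalg.norm(d)
def tri(rs):
    A=[np.eye(3)-np.outer(d,d) for _,d in rs]
    p=np.linalg.solve(sum(A),sum(a@o for a,(o,_) in zip(A,rs)))
    return p,max(np.linalg.norm(a@(p-o)) for a,(o,_) in zip(A,rs))
def onz(r,z): return r[0]+r[1]*(z-r[0][2])/r[1][2]
E
python3 - <<'E'
from h import *
S=lambda x,y:(180+x/3.636,140+y/3.636); T=lambda x,y:(370+(x-436)/3.077,200+y/3.077)
N={'n1':((52,150),(707,184)),'n2':((155,32),(690,363)),'n3':((343,82),(497,337)),'n4':((251,207),(518,159)),
'gin':((272,285),(478,102)),'gout':((232,342),(486,30)),'gmid':((252,313),(482,66))}
P={}
for k,(s,t) in N.items():
    P[k],e=tri([ray("scene",S(*s)),ray("top",T(*t))]); print(k,P[k],e)
ns=[onz(ray("top",T(*N[k][1])),.141) for k in('n1','n2','n3','n4')]
print("top@.141",np.array(ns), np.mean([P[k] for k in('n1','n2','n3','n4')],0))
for n in (ns,[P[k] for k in('n1','n2','n3','n4')]):
    o=np.mean(n,0); x=n[0]+n[3]-n[1]-n[2]; y=n[3]+n[2]-n[0]-n[1]
    yx=np.arctan2(x[1],x[0]); yy=np.arctan2(-y[0],y[1]); print(o,yx,yy,np.linalg.norm(x)/2,np.linalg.norm(y)/2)
    X=np.array([np.cos((yx+yy)/2),np.sin((yx+yy)/2)]);Y=np.array([-X[1],X[0]])
    d=P['gmid'][:2]-o[:2]; print("grip in jig",d@X,d@Y,P['gmid'][2]-.075,"angle",np.degrees(np.arctan2(P['gmid'][2]-.075,d@Y)), "r",np.hypot(d@Y,P['gmid'][2]-.075))
E
```

```text
n1 [ 0.5049 -0.1919  0.1359] 0.0014556482438241277
n2 [ 0.3815 -0.1791  0.1363] 0.0013225017730257936
n3 [ 0.3961 -0.0465  0.1367] 0.0012416946585303268
n4 [ 0.5193 -0.0601  0.1369] 0.0013821484902570437
gin [ 0.5608 -0.0335  0.121 ] 0.001711257020164103
gout [ 0.6118 -0.0375  0.1259] 0.0023670141003518373
gmid [ 0.5863 -0.0356  0.1234] 0.0019296356130247454
top@.141 [[ 0.5051 -0.1918  0.141 ]
 [ 0.3822 -0.1791  0.141 ]
 [ 0.3966 -0.0471  0.141 ]
 [ 0.5194 -0.0608  0.141 ]] [ 0.4505 -0.1194  0.1364]
[ 0.4508 -0.1197  0.141 ] -0.10699189186169805 -0.10890255581987739 0.12354877631449465 0.1322780173780506
grip in jig 0.12567609591312157 0.09820916341557807 0.048371287623847015 angle 26.221783726333076 r 0.10947520835868116
[ 0.4505 -0.1194  0.1364] -0.10644539668963308 -0.1092670755576508 0.12401735381161919 0.13295749700613324
grip in jig 0.12605062269780049 0.09791981863112344 0.048371287623847015 angle 26.288853235120293 r 0.10921571474444987
```

The measurements agree: jig origin (0.4508,-0.1197), yaw -0.108, and a grip radius of 109.5 mm against the stated 110. The grip sits about 26° above level. The nut heights read a few mm low, so I'll hover over the grip and refine with the wrist camera.

```bash
cat >> h.py <<'E'
from scipy.spatial.transform import Rotation as R
O=np.array([.4508,-.1197,0]); yaw=-.108
X=np.array([np.cos(yaw),np.sin(yaw),0]); Y=np.array([-X[1],X[0],0]); Z=np.array([0,0,1.])
SH=O+.128*X+.075*Z
def rot(s): y=s*Y; z=-Z; return R.from_matrix(np.c_[np.cross(y,z),y,z]).as_rotvec()
def grip(deg,r=.110): a=np.radians(deg); return SH+r*(np.cos(a)*Y+np.sin(a)*Z)
def tcp(p): return np.asarray(p)-.019*Z
def wristT():
    T=np.eye(4); T[:3,:3]=R.from_rotvec(readout.current_ee_rot()).as_matrix(); T[:3,3]=readout.current_tool_pos()
    return T@imaging.camera_model("wrist")["hand_eye"]
E
python3 - <<'E'
from h import *
q0=np.array(readout.current_qpos()); best=[]
for s in (1,-1):
    qs=[solve_ik(tcp(p),rot(s)) for p in (grip(27)+.1*Z,grip(27),grip(90),grip(125))]
    print(s,qs); 
    if all(q is not None for q in qs): best.append((np.abs(qs[0]-q0).max(),s))
s=min(best)[1]; print("s",s)
open("s.txt","w").write(str(s))
arm.move_ptp(tcp(grip(27)+.10*Z),rot(s)); arm.dwell(.3)
T=wristT(); cv2.imwrite("pics/w1.png",imaging.read_camera("wrist")); np.save("w1.npy",T)
print(readout.current_time(),readout.current_tool_pos(),tcp(grip(27)+.1*Z),readout.current_ft_force(),readout.current_grip_width())
c=imaging.camera_model("wrist")
for p in (grip(27)-.027*X,grip(27),grip(27)+.027*X):
    q=np.linalg.inv(T)@np.r_[p,1]; print(q[:2]/q[2]*c["fx"]+[c["cx"],c["cy"]])
E
```

```text
1 [array([-0.1949,  0.1488,  1.6398,  0.    ,  1.3529, -1.6577]), array([-0.1949,  0.2466,  1.7245, -0.    ,  1.1706, -1.6577]), array([-0.3598,  0.1909,  1.6694,  0.    ,  1.2813, -1.8226]), array([-0.4614,  0.2347,  1.6573,  0.    ,  1.2496, -1.9242])]
-1 [array([-0.1949,  0.1488,  1.6398, -0.    ,  1.3529,  1.4839]), array([-0.1949,  0.2466,  1.7245, -0.    ,  1.1706,  1.4839]), array([-0.3598,  0.1909,  1.6694, -0.    ,  1.2813,  1.319 ]), array([-0.4614,  0.2347,  1.6573, -0.    ,  1.2496,  1.2174])]
s 1
2.8667 [ 0.5887 -0.0357  0.206 ] [ 0.5886 -0.0361  0.2059] [-0.7114 -0.9658 -0.1885] 0.08690681649086211
[323.9999 211.3246]
[323.902  248.3413]
[323.809 283.476]
```

View pics/w1.png

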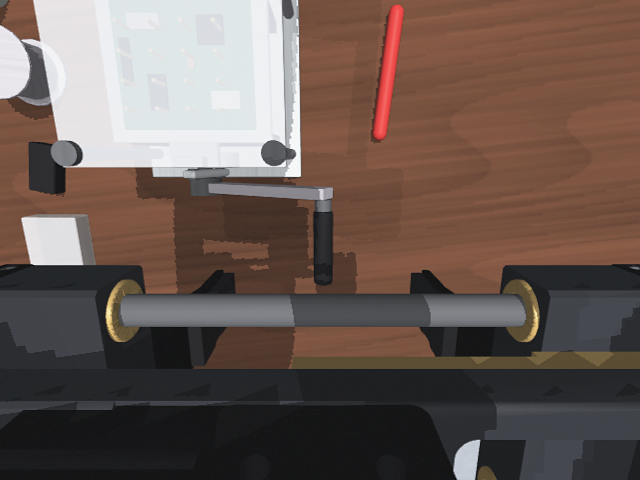

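The wrist view has the grip sleeve at u≈323.5, v≈212–284. I predicted (324, 211–283), so position and height are confirmed. Next I'll descend and pinch.

```bash
cat >> h.py <<'E'
def force(n=10,dt=.02):
    f=[]
    for _ in range(n): f.append(readout.current_ft_force()); arm.dwell(dt)
    return np.mean(f,0),np.std(f,0)
E
python3 - <<'E'
from h import *
p,_=tri([ray("wrist",(323.3,247.5),np.load("w1.npy")),ray("top",(384.9,221.4)),ray("scene",(249.3,226.1))]); print("3-view grip",p,"plan",grip(27))
f0,sd=force(); print("f0",f0,sd); np.save("f0.npy",f0)
print("stop",arm.servo_line(tcp(grip(27)),feed=.08,f_stop=8))
eoat.move_gripper(0.0)
arm.dwell(.2)
print(readout.current_time(),readout.current_tool_pos()+.019*Z,readout.current_grip_width(),readout.current_grip_force(),force(5)[0]-f0)
E
```

```text
3-view grip [ 0.5871 -0.0357  0.1242] plan [ 0.5886 -0.0361  0.1249]
f0 [ 0.0602 -0.2637  0.177 ] [0.5307 0.5044 0.4839]
stop False
5.825 [ 0.5887 -0.0358  0.125 ] 0.012598394923414262 30.017064884305 [0.9965 2.9704 0.4332]
```

The grip is pinched: width 12.6 mm, force 30 N. Now I'll swing the lever along the arc, logging the tangential force.

```bash
cat >> h.py <<'E'
def step(deg,n=6,r=.110,feed=.06):
    arm.servo_line(tcp(grip(deg,r)),feed=feed)
    f=force(n)[0]-np.load("f0.npy"); a=np.radians(deg)
    p=readout.current_tool_pos()+.019*Z-SH
    ang=np.degrees(np.arctan2(p[2],p@Y))
    ft=f@(-np.sin(a)*Y+np.cos(a)*Z); fr=f@(np.cos(a)*Y+np.sin(a)*Z)
    print(f"{deg:.1f} act {ang:.2f} r {np.hypot(p[2],p@Y)*1e3:.1f} ft {ft:.2f} fr {fr:.2f} fx {f@X:.2f} w {readout.current_grip_width()*1e3:.1f} t {readout.current_time():.1f}")
    return ft,fr,ang
E
python3 - <<'E'
from h import *
for d in list(range(31,80,6))+list(range(82,125,3)):
    ft,fr,_=step(d)
    if abs(fr)>25 or abs(ft)>15 or (d>82 and ft>1.2): break
E
```

```text
31.0 act 30.98 r 110.1 ft -0.80 fr 3.47 fx 0.27 w 12.7 t 6.3
37.0 act 36.87 r 109.9 ft -1.71 fr 2.64 fx 1.03 w 12.8 t 6.7
43.0 act 42.87 r 109.8 ft -2.35 fr 0.25 fx 2.35 w 12.8 t 7.2
49.0 act 48.83 r 109.7 ft -3.26 fr -1.88 fx 3.35 w 12.9 t 7.6
55.0 act 54.78 r 109.6 ft -4.03 fr -5.38 fx 4.42 w 13.1 t 8.1
61.0 act 60.68 r 109.4 ft -4.09 fr -8.10 fx 5.49 w 12.7 t 8.5
67.0 act 66.50 r 109.2 ft -4.70 fr -9.72 fx 6.71 w 12.8 t 8.9
73.0 act 72.34 r 108.9 ft -5.23 fr -11.08 fx 7.75 w 13.1 t 9.4
79.0 act 78.18 r 108.6 ft -5.21 fr -12.36 fx 8.35 w 13.2 t 9.8
82.0 act 81.10 r 108.5 ft -4.86 fr -12.93 fx 8.81 w 12.9 t 10.2
85.0 act 84.06 r 108.4 ft -4.95 fr -13.34 fx 8.91 w 12.8 t 10.5
88.0 act 87.01 r 108.2 ft -4.59 fr -13.73 fx 8.94 w 12.8 t 10.9
91.0 act 89.98 r 108.1 ft -4.29 fr -13.93 fx 9.14 w 13.0 t 11.2
94.0 act 92.96 r 108.0 ft -4.15 fr -14.39 fx 9.18 w 13.3 t 11.6
97.0 act 95.94 r 107.9 ft -3.17 fr -14.46 fx 9.18 w 12.8 t 11.9
100.0 act 98.94 r 107.8 ft -2.57 fr -14.43 fx 9.28 w 12.9 t 12.3
103.0 act 101.97 r 107.7 ft -2.46 fr -14.30 fx 9.69 w 12.9 t 12.6
106.0 act 105.00 r 107.6 ft -1.70 fr -13.92 fx 8.94 w 12.7 t 13.0
109.0 act 108.04 r 107.6 ft -1.17 fr -13.90 fx 9.04 w 13.0 t 13.3
112.0 act 111.09 r 107.5 ft -0.61 fr -13.69 fx 8.65 w 12.6 t 13.7
115.0 act 114.16 r 107.5 ft 0.17 fr -13.65 fx 9.11 w 12.8 t 14.0
118.0 act 117.22 r 107.5 ft 0.45 fr -12.90 fx 8.29 w 12.8 t 14.4
121.0 act 120.30 r 107.5 ft 1.42 fr -12.52 fx 8.46 w 13.1 t 14.7
```

The load passed through zero near 112–115°. The radial and axial preload comes from a small centre error, so I'll null it. Then I'll sweep back and forth to cancel friction.

```bash
cat > sweep.py <<'E'
from h import *
import h
h.SH=h.SH+.0015*X
def run(ds,r): return np.array([step(d,20,r) for d in ds])
b=run([120,118,115,112,109,106,103],.1076)[2:]
f=run([101,103,106,109,112,115,118],.1076)[1:]
pb=np.polyfit(b[:,2],b[:,0],1); pf=np.polyfit(f[:,2],f[:,0],1)
m=(pb+pf)/2; print("zero back",-pb[1]/pb[0],"fwd",-pf[1]/pf[0],"mean",-m[1]/m[0],pb,pf,"fric",(np.polyval(pb,112)-np.polyval(pf,112))/2)
cv2.imwrite("pics/s2.png",imaging.read_camera("scene"))
E
python3 sweep.py
```

```text
120.0 act 119.95 r 106.8 ft -0.40 fr -7.88 fx 1.09 w 12.8 t 15.3
118.0 act 117.92 r 106.9 ft -0.52 fr -10.15 fx -0.60 w 13.0 t 15.9
115.0 act 114.63 r 106.9 ft -1.27 fr -10.50 fx -0.69 w 13.2 t 16.5
112.0 act 111.42 r 106.9 ft -1.79 fr -11.14 fx -0.93 w 12.9 t 17.1
109.0 act 108.28 r 107.0 ft -2.27 fr -11.81 fx -1.26 w 12.8 t 17.6
106.0 act 105.19 r 107.0 ft -3.15 fr -12.01 fx -1.33 w 12.8 t 18.2
103.0 act 102.13 r 107.1 ft -3.60 fr -12.16 fx -1.69 w 13.2 t 18.8
101.0 act 100.15 r 107.1 ft -4.09 fr -12.28 fx -1.73 w 12.7 t 19.4
103.0 act 102.36 r 107.1 ft -2.46 fr -12.54 fx -1.77 w 13.0 t 20.0
106.0 act 105.45 r 107.0 ft -1.79 fr -12.74 fx -1.90 w 13.1 t 20.6
109.0 act 108.50 r 107.0 ft -1.37 fr -12.91 fx -2.05 w 12.7 t 21.1
112.0 act 111.54 r 107.0 ft -0.73 fr -12.85 fx -2.05 w 13.1 t 21.7
115.0 act 114.59 r 106.9 ft 0.17 fr -12.93 fx -2.37 w 12.7 t 22.3
118.0 act 117.62 r 107.0 ft 0.56 fr -12.71 fx -2.64 w 12.8 t 22.9
zero back 120.88941890267819 fwd 114.64947542010393 mean 117.6936191421222 [  0.1925 -23.2658] [  0.202  -23.1641] fric -0.5877534125270625
```

The friction comes out with the wrong sign: backward reads more negative than forward. Before trusting the midpoint I'll look at the settling transients.

```bash
cat > t.py <<'E'
from h import *
import h
h.SH=h.SH+.0015*X; f0=np.load("f0.npy")
for d in (114,110,114):
    arm.servo_line(tcp(grip(d,.1060)),feed=.05); a=np.radians(d)
    t=-np.sin(a)*Y+np.cos(a)*Z; n=np.cos(a)*Y+np.sin(a)*Z
    out=[]
    for k in range(6):
        f=force(20,.01)[0]-f0; p=readout.current_tool_pos()+.019*Z-h.SH
        out.append([f@t,f@n,f@Y,f@Z,np.degrees(np.arctan2(p[2],p@Y)),np.hypot(p[2],p@Y)*1e3,*readout.current_torque()])
    print(d,readout.current_time());print(np.array(out))
E
python3 t.py
```

```text
114 24.2333
[[ -1.3813  -8.5204   4.7274  -7.2219 113.3842 106.5244   0.8187   0.7192
    0.0096]
 [ -1.4544  -8.4609   4.77    -7.1379 113.3997 106.528    0.8635   0.6964
    0.0187]
 [ -1.6322  -8.5837   4.9823  -7.1777 113.4061 106.5078   0.8201   0.6998
   -0.0481]
 [ -1.647   -8.6035   5.004   -7.1898 113.4025 106.5361   0.8497   0.733
    0.0389]
 [ -1.606   -8.6313   4.9779  -7.2319 113.4086 106.5248   0.8506   0.6374
   -0.0119]
 [ -1.668   -8.54     4.9973  -7.1233 113.3962 106.4904   0.8884   0.7252
   -0.011 ]]
110 25.5333
[[ -2.1559  -8.2849   4.8595  -7.0479 109.2564 106.467    0.8779   0.7375
   -0.0381]
 [ -2.3539  -8.1864   5.0119  -6.8876 109.2749 106.5069   0.9195   0.7417
    0.0409]
 [ -2.3306  -8.4354   5.0751  -7.1296 109.261  106.4824   0.8448   0.7123
   -0.028 ]
 [ -2.4753  -8.2862   5.1601  -6.9399 109.2727 106.5055   0.9571   0.7296
   -0.0331]
 [ -2.3832  -8.1468   5.0258  -6.8404 109.2807 106.5081   0.9209   0.7252
   -0.0133]
 [ -2.189   -8.2799   4.8889  -7.0319 109.2798 106.5011   0.8379   0.7907
   -0.0352]]
114 26.8333
[[ -0.2453  -8.4254   3.651   -7.5972 113.4977 106.4947   0.6339   0.7633
   -0.0284]
 [ -0.2682  -8.2971   3.6198  -7.4707 113.4881 106.4792   0.6464   0.7596
    0.0369]
 [ -0.2181  -8.3141   3.5809  -7.5066 113.4895 106.4889   0.6544   0.7086
   -0.0436]
 [ -0.3209  -8.2135   3.6339  -7.3729 113.4853 106.5004   0.6159   0.7509
    0.0077]
 [ -0.2701  -8.477    3.6946  -7.6343 113.4843 106.4903   0.6268   0.7824
    0.0171]
 [ -0.3877  -8.2194   3.6973  -7.3511 113.4735 106.4708   0.6483   0.8257
   -0.0337]]
```

The difference is stable and about 2×0.6 N, so a small end-of-move overshoot is flipping the friction. The midpoint would still hold, but I'll confirm with slow moves and the radial force nulled.

```bash
cat > sweep2.py <<'E'
from h import *
import h
h.SH=h.SH+.0010*X
def run(ds,r,feed): return np.array([step(d,20,r,feed) for d in ds])
step(112,3,.103,.05)
f=run([115,118,121,124],.103,.02)
b=run([121,118,115,112],.103,.02)
f,b=f,b
pb=np.polyfit(b[:,2],b[:,0],1); pf=np.polyfit(f[:,2],f[:,0],1); m=(pb+pf)/2
print("zero back",-pb[1]/pb[0],"fwd",-pf[1]/pf[0],"mean",-m[1]/m[0],"half diff",(np.polyval(pb,117)-np.polyval(pf,117))/2)
E
python3 sweep2.py
```

```text
112.0 act 111.56 r 105.7 ft -2.15 fr 1.02 fx -6.72 w 13.0 t 27.1
115.0 act 114.77 r 105.7 ft -0.02 fr 0.69 fx -6.41 w 13.1 t 27.9
118.0 act 117.80 r 105.8 ft 0.57 fr 0.79 fx -6.36 w 13.0 t 28.6
121.0 act 120.82 r 105.8 ft 1.28 fr 0.58 fx -6.43 w 13.1 t 29.4
124.0 act 123.84 r 105.8 ft 1.52 fr 1.09 fx -6.47 w 12.8 t 30.1
121.0 act 120.66 r 105.8 ft -0.30 fr 1.17 fx -6.67 w 13.3 t 30.9
118.0 act 117.63 r 105.7 ft -0.88 fr 0.85 fx -6.45 w 13.0 t 31.6
115.0 act 114.58 r 105.7 ft -1.44 fr 0.87 fx -6.67 w 12.9 t 32.4
112.0 act 111.56 r 105.7 ft -1.97 fr 0.89 fx -6.51 w 12.7 t 33.1
zero back 122.33968662984262 fwd 114.52732300486511 mean 118.52434549889101 half diff -0.7086975048878958
```

The half-difference again matches the 0.6 N friction, with the midpoint at 117.7–118.5°. A short micro-step reversal test should show that elastic push and slip behave as they should.

```bash
python3 - <<'E'
from h import *
import h
h.SH=h.SH+.0010*X
for d in (112.15,112.3,112.5,112.7,113,113.5,114): step(d,12,.103,.01)
E
```

```text
112.2 act 111.73 r 105.7 ft -2.01 fr 0.97 fx -6.59 w 12.9 t 33.6
112.3 act 111.87 r 105.7 ft -1.86 fr 1.19 fx -6.62 w 13.0 t 34.0
112.5 act 112.10 r 105.7 ft -1.78 fr 0.82 fx -6.53 w 13.0 t 34.5
112.7 act 112.28 r 105.7 ft -1.66 fr 0.96 fx -6.72 w 12.9 t 34.9
113.0 act 112.59 r 105.7 ft -1.77 fr 0.83 fx -6.51 w 12.8 t 35.4
113.5 act 113.13 r 105.7 ft -1.07 fr 0.71 fx -6.77 w 12.9 t 35.8
114.0 act 113.63 r 105.7 ft -1.10 fr 0.84 fx -6.70 w 13.1 t 36.3
```

Small forward steps start on the resisting branch and drift off it only as the steps grow, which fits the overshoot explanation. The midpoint, about 118°, is the top. I'll go there, check the hold and hand in.

```bash
python3 - <<'E'
from h import *
import h
h.SH=h.SH+.0010*X
step(118.3,15,.103,.03)
print(readout.current_grip_force(),readout.current_joint_velocities())
cv2.imwrite("pics/end.png",cv2.resize(imaging.read_camera("scene")[140:250,160:320],(800,550),interpolation=cv2.INTER_CUBIC))
E
```

```text
118.3 act 118.11 r 105.8 ft 0.69 fr 0.76 fx -6.43 w 13.3 t 36.9
30.01427035778761 [-0.0008 -0.0005  0.002   0.0002 -0.0011  0.0005]
```

View pics/end.png

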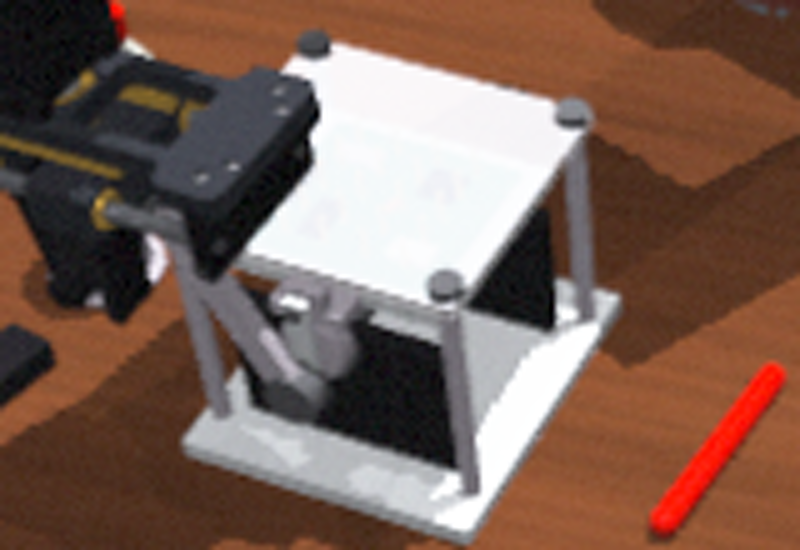

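The picture shows the nest raised, the lever running up from (300,400) to the pinched grip past upright, and the gripper clear of the probe plate. I'm handing in.

```bash
python3 -c "
from plant import *
print(ticket.job_done(),readout.current_time(),readout.current_grip_width())"
```

```text
the job is handed in; nothing more can be done
the job is handed in; nothing more can be done
```

I swung the cam lever about 28° past upright and handed the job in at about 37 s with the grip still pinched; I found the highest lift by feel, to about ±1°, and I haven't seen the verdict.

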